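File the product card under the hold-down arm

TASK

A wooden product card has been left lying on the counter. File it with the others in the sloping card stand: slip its slotted end up under the weighted hold-down arm, on top of the pile, and let its lower edge down behind the front ledge, so that it lies flat on the pile with the arm resting on it. Work by feel: do not ram the card or lean on the pile, and leave the jar, the bowl and the scoop where they stand.

Things in the scene. Friction and masses are not known exactly. Their poses are not given: they have to be found in the camera images.
- card: The loose product card: a dark wooden tablet 110 x 64 x 6 mm, about 35 g, lying flat on the counter, alike to those in the pile. Origin at the centre of its underside; x runs along its length towards the slotted end, y across its width, z up out of the face that lies uppermost. A hanging slot 24 mm across and 8 mm wide goes through it 10 to 18 mm from the slotted end.
- slot_end (a point): Middle of the card's slotted end edge, on the underside: 55 mm along x from the card's origin.
- bed: Sloping bed of the sheet-steel card stand (fixed to the counter; about 175 long, 104 wide, 150 mm high). It rises 32 degrees, away from the robot. Origin on the bed surface, middle of its lower end, at the ledge's inner face, 30 mm above the counter; x runs up the slope, y across it, z out of the bed. A squared pile of cards lies in it, 10 to 22 mm thick: how thick must be felt or seen.
- ledge (a point): Top of the front ledge's inner face, middle: bed x = 0, z = 30 mm. The ledge is 78 mm wide and 4 mm thick and always stands above the pile. The sides of the bed next to it are open, and the pile is as wide as a card.
- head_stop (a point): Middle of the head stop's top, on its face towards the ledge: bed x = 113, z = 30 mm. The stop is a plate 78 mm wide, square to the bed; a 110 mm card lies between ledge and stop with 3 mm to spare.
- pocket (a point): Middle of the mouth between the two side cheeks at the head of the bed: bed x = 82, z = 32 mm (the cheeks' top). From here up to the head stop they stand 72 mm apart; towards the ledge they flare out to about 85 mm apart at bed x = 66 and end there.
- hinge (a point): Hinge of the weighted steel hold-down arm: bed x = 146, z = 40 mm, axis along bed y. The arm rests on the pile by its weight alone (1.5 to 2.5 N, no spring or catch), on a round foot bar 52 mm wide at bed x = 84, 16 mm in diameter with a wooden ball knob on top, up to 65 mm above the bed. It lifts by up to 0.9 rad and falls back when let go.
- mouth (a point): Point on the bed surface under the free edge of the arm's lead-in lip: bed x = 55, z = 0. The lip, 46 mm wide and 2.5 mm thick, rises from the foot bar towards the ledge at 22 to 33 degrees and ends here, its edge 11 to 16 mm above the pile's top, whatever the pile's height.
- jar: Bystander: glass jar with wooden lid, 86 mm in diameter, 130 mm high, origin under its centre.
- bowl: Bystander: white sample bowl, 100 mm in diameter, 45 mm high, origin under its centre.
- scoop: Bystander: steel scoop, trough 72 mm wide and 115 mm long, handle to its -x, 240 mm overall and 75 mm high, origin under the trough's middle.
Things that resemble listed ones, but are neither listed nor needed, are in the scene too. What is shaped like the card but orange is not meant.

How it is judged:
By the outcome, as a careful person would: the job done as asked, in the order asked, and still so for the second after the job is handed in, with the robot touching nothing.
It also fails if it takes over 51 s, if anything falls off the work surface, if the arm or the gripper's body presses on something with over 40 N, if the wrist force passes 120 N, or if a joint passes its speed limit or range.

ROBOT

A 6-joint arm with a two-finger parallel gripper is mounted at the origin on the work surface. World frame = base frame: x ahead of the robot, y to its left, z up, the work surface at z = 0. Lengths are in m, angles in rad, forces in N, time in s.
With the tool pointing down it reaches from about 0.3 to 0.775 m from the base axis. Payload 14.6 kg.
Tool frame: the origin (TCP) lies midway between the tips of the shut fingers; the grasp point (between the pads) lies 19 mm behind it; z points along the fingers, y is the line along which they close (so a half turn about z gives the same grasp; the last joint's range is limited). The gripper opens to 94 mm and grips with 3 to 60 N. Pads are 16 mm wide; open, the fingers measure 119 mm over their backs; the gripper's body (75 mm by 177 mm) begins 78 mm behind the grasp point.
Start: joints at [1.141, 0.3, 1.521, -0, 1.321, -0.067], TCP at [0.195, 0.514, 0.185] pointing down, gripper open.
Joint ranges: [-3.03, 3.03], [-0.79, 2.21], [0.23, 2.52], [-1.04, 4.18], [0, 3.07], [-2.55, 2.55]. Speed limits (rad/s): [2.22, 2.22, 2.57, 3.14, 3.14, 3.14].

INTERFACE

Orientations are given as [roll, pitch, yaw] about the fixed x, y, z axes, in that order (R = Rz(yaw) Ry(pitch) Rx(roll)).
In Python, from station import ctrl gives the robot as it stands. The module is installed in compiled form; this text tells all that it offers.
- The arm moves only by the tool servo_tool, never from a script. Its argument "plan" is a list of rows, each a list of 7 numbers: the opening in per cent of the stroke, from 0 (shut) to 100 (fully open), then the shift along the tool's x, y, z in m, then the turn, a rotation vector about the tool's x, y, z in rad. A call has exactly 8 rows; each row shifts and turns the commanded pose from where the row before left it, along the tool's axes as they then stand; what a row does not reach is not made up. A row lasts 1/8 s, in which the tool goes at most 62.5 mm and 10.7 degrees, less where a joint would pass 70% of its speed; a pose out of reach is approached as far as the arm can. A call with a gripper value outside its range is refused whole. The fingers move at their own pace and stop on an object; "force" is the grip in N (left out, the last holds). Time passes only in rows, so rows that do not move let the fingers close, or fill a call up. It gives the time, the measured TCP pose, the force, the opening and the grip force at its end, in the units of the state.
- ctrl.get_obs(): the state, without advancing time (a new reading comes with each control period).
- ctrl.camera(name): name is "scene" or "side" or "wrist"; returns a dict with "pixels" (480x640x3 uint8, red, green, blue), "z_map" (480x640 float32, m along the optical axis (not along the pixel's ray), 0 where there is no reading), "mtx" (3x3 intrinsics, pixels), "pose" (4x4, takes a point from camera to world coordinates). Camera axes: x right, y up, looking along -z (the intrinsics and any distortion apply to the point x, -y, -z); pixel columns grow to the right and rows downward; lengths in m; the calibration is good to about 2 mm. A picture is of the moment at which its call begins.
- ctrl.hand_in(): hands the job in; it is judged then, once.
The state is a dict: "time_s": time; "qpos": joint angles; "joint_vel": joint speeds; "tau": joint torques, N m; "ee_pos": TCP position; "eef_rot": TCP orientation; "force": force on the tool from outside, world axes, zero at the start; "moment": the same for the moment, N m; "grip_width": finger opening in m; "grip_force": force on a finger pad.
Only numpy, scipy, OpenCV 4.12 (cv2) and the standard library are available. Lean on these libraries where they do the work, as an engineer would, in place of code of your own. Each camera call takes 0.05 s, during which the arm holds its last target. There are 200 camera calls.

## Working session

There is one attempt and no reset: what is moved stays moved. The work goes in short steps, Python scripts to look and compute and a tool call to move; the robot and the scene stay as the last step left them, time stands still between calls to the robot, and variables do not carry over. Pictures are saved under pics/ and viewed, at most 10 in all, crops included, and the job is handed in when it is done.

Besides the shell and the picture viewer there is one more tool, called after "Emit:" as name(argument=value, ...), one argument or row to a line, values as JSON. servo_tool: Moves the arm, as the interface text tells. Its arguments: {"type":"object","properties":{"plan":{"type":"array","items":{"type":"array","items":{"type":"number"}}},"force":{"type":"number"}},"required":["plan"]}

```bash
mkdir -p pics; cat > h.py <<'E'
import numpy as np, cv2
from station import ctrl
from scipy.spatial.transform import Rotation as R
def shot(n):
    c=ctrl.camera(n); np.savez(f'{n}.npz',**{k:c[k] for k in('pixels','z_map','mtx','pose')}); return c
def cloud(c):
    z=c['z_map']; K=c['mtx']; v,u=np.mgrid[:480,:640]
    P=np.stack([(u-K[0,2])/K[0,0]*z,-(v-K[1,2])/K[1,1]*z,-z],-1)
    W=P@c['pose'][:3,:3].T+c['pose'][:3,3]; W[z==0]=np.nan; return W
def proj(c,p):
    q=(np.asarray(p)-c['pose'][:3,3])@c['pose'][:3,:3]; K=c['mtx']
    return np.stack([K[0,0]*q[...,0]/-q[...,2]+K[0,2],K[1,1]*-q[...,1]/-q[...,2]+K[1,2]],-1)
def save(c,f,box=None,s=1):
    im=c['pixels'][...,::-1]
    if box: im=im[box[1]:box[3],box[0]:box[2]]
    cv2.imwrite('pics/'+f,cv2.resize(im,None,fx=s,fy=s,interpolation=cv2.INTER_CUBIC))
E
python3 - <<'E'
from h import *
for n in('scene','side'):
    c=shot(n); save(c,n+'1.png'); print(c['mtx'].round(1).tolist(),c['pose'].round(3).tolist())
print(ctrl.get_obs())
E
```

```text
[[483.7, 0.0, 317.8], [0.0, 483.7, 249.3], [0.0, 0.0, 1.0]] [[0.255, -0.79, 0.557, 1.228], [0.967, 0.202, -0.156, -0.172], [0.011, 0.578, 0.816, 1.073], [0.0, 0.0, 0.0, 1.0]]
[[461.8, 0.0, 314.2], [0.0, 461.8, 233.6], [0.0, 0.0, 1.0]] [[0.845, 0.372, -0.385, 0.239], [-0.535, 0.571, -0.623, -0.535], [-0.012, 0.732, 0.681, 0.719], [0.0, 0.0, 0.0, 1.0]]
{'time_s': 0.1, 'qpos': array([ 1.14140654e+00,  3.00396823e-01,  1.52153478e+00,  1.65732392e-05,
        1.32072596e+00, -6.66109936e-02]), 'joint_vel': array([ 0.00102573, -0.00069026, -0.00439097, -0.00058592, -0.00068443,
       -0.00036459]), 'tau': array([ 2.35505831e-03, -5.32647586e+01, -3.53278363e+01,  7.10698287e-02,
        2.36054318e-02, -1.01024805e-04]), 'ee_pos': array([0.19507126, 0.51395413, 0.18414668]), 'eef_rot': array([-3.14053117e+00, -8.69002691e-05,  2.77880970e+00]), 'force': array([-0.1699209 ,  0.86194063,  0.33558416]), 'moment': array([-0.00638193, -0.05141081,  0.0089123 ]), 'grip_force': 0.0, 'grip_width': 0.09421947677370002}
```

View pics/scene1.png

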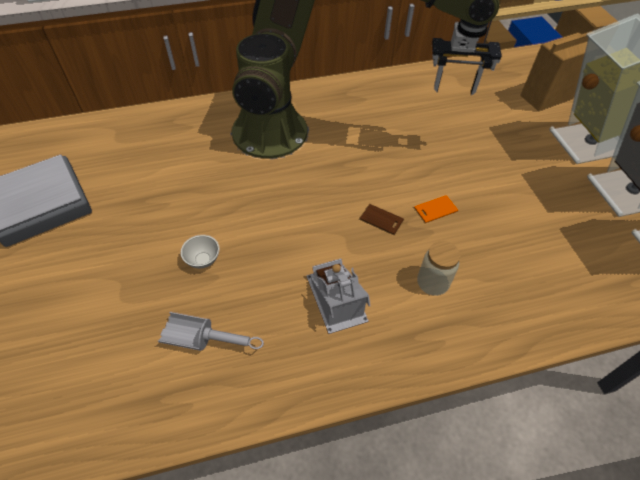

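View pics/side1.png

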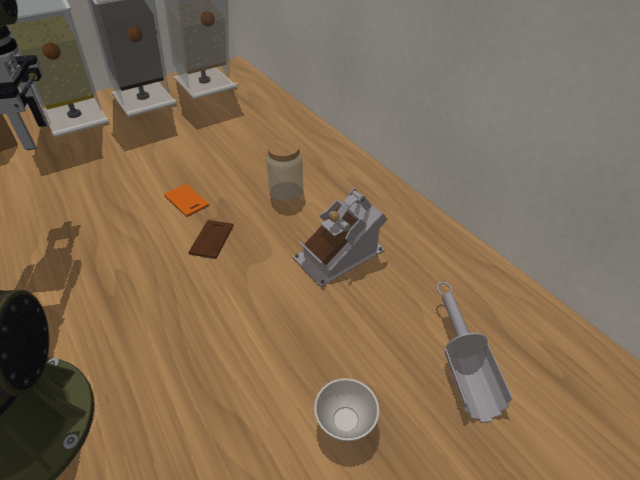

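The scene view shows the dark card at (382,219), the orange look-alike at (436,209), the stand at (338,294) and the jar at (438,270). In the side view these are at (211,239), (186,199), (340,235) and (285,170). The dark card is the one meant. I'll confirm it in a crop and measure it and the stand.

```bash
python3 - <<'E'
from h import *
cs={n:dict(np.load(n+'.npz')) for n in('scene','side')}
def crop(n,b): 
    im=cs[n]['pixels'][b[1]:b[3],b[0]:b[2],::-1]; return cv2.resize(im,(400,300),interpolation=cv2.INTER_CUBIC)
g=np.vstack([np.hstack([crop('scene',(342,190,422,250)),crop('side',(171,209,251,269))]),np.hstack([crop('scene',(288,250,388,335)),crop('side',(285,180,395,290))])])
cv2.imwrite('pics/crop.png',g)
for n,b in(('scene',(350,200,412,240)),('side',(180,212,242,266))):
    c=cs[n]; W=cloud(c); m=np.zeros((480,640),bool); m[b[1]:b[3],b[0]:b[2]]=1
    px=c['pixels'].astype(int); m&=(px.sum(-1)<190)
    k,l,s,_=cv2.connectedComponentsWithStats(m.astype('uint8')); i=1+s[1:,4].argmax(); 
    cnt,_=cv2.findContours((l==i).astype('uint8'),cv2.RETR_EXTERNAL,cv2.CHAIN_APPROX_NONE)
    # intersect pixel rays with z=6mm
    P=cnt[0][:,0].astype(float);K=c['mtx']
    d=np.stack([(P[:,0]-K[0,2])/K[0,0],-(P[:,1]-K[1,2])/K[1,1],-np.ones(len(P))],-1)@c['pose'][:3,:3].T
    X=c['pose'][:3,3]+d*((.005-c['pose'][2,3])/d[:,2])[:,None]
    r=cv2.minAreaRect((X[:,:2]*1000).astype('float32')); print(n,r,np.nanmedian(W[l==i],0),cv2.boxPoints(r).round().tolist())
# stand
for n,b in(('scene',(300,250,380,335)),('side',(285,180,395,295))):
    W=cloud(cs[n])[b[1]:b[3],b[0]:b[2]].reshape(-1,3); W=W[W[:,2]>.012]
    print(n,len(W),np.nanmin(W,0),np.nanmax(W,0))
for n,u in(('scene',(438,270)),('side',(285,180)),('scene',(200,252)),('side',(347,405))):
    print(n,u,np.nanmedian(cloud(cs[n])[u[1]-4:u[1]+5,u[0]-4:u[0]+5].reshape(-1,3),0))
E
```

```text
scene ((441.1337890625, 233.55950927734375), (108.50965118408203, 66.18165588378906), 44.38662338256836) [0.4410833  0.23228895 0.00620415] [[379.0, 219.0], [426.0, 172.0], [503.0, 248.0], [457.0, 295.0]]
side ((440.1760559082031, 231.7799072265625), (114.66328430175781, 65.64945983886719), 45.07310485839844) [0.43747931 0.22868943 0.00613012] [[376.0, 214.0], [423.0, 168.0], [504.0, 249.0], [457.0, 296.0]]
scene 2490 [ 0.57494619 -0.01261981  0.01202305] [0.74739085 0.09179263 0.15314714]
side 4400 [ 0.57516192 -0.01345765  0.01201903] [0.74696853 0.26835774 0.15215866]
scene (438, 270) [0.70061503 0.27320433 0.10860593]
side (285, 180) [0.65124168 0.25991555 0.06490847]
scene (200, 252) [ 0.4321136  -0.27612931  0.00921065]
side (347, 405) [ 0.46808517 -0.25683106  0.00880893]
```

View pics/crop.png

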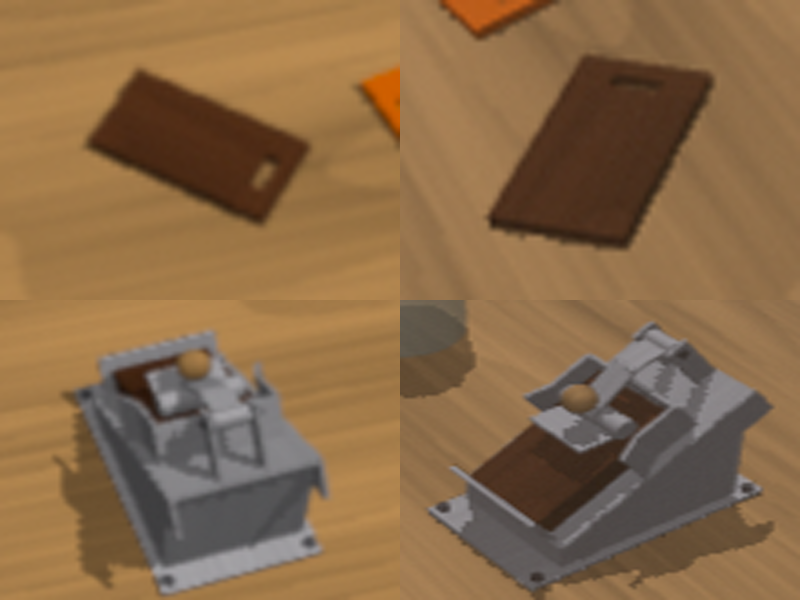

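The crop confirms the dark card, slot at its far end (towards +x,+y; scene crop (265,170)). In the stand, the ledge faces the robot and the arm rests on the pile with its knob on top. Next I'll fit the stand pose.

```bash
cat > fit.py <<'E'
from h import *
def pile(n,b,th=170):
    c=dict(np.load(n+'.npz')); W=cloud(c); px=c['pixels'].astype(int)
    m=(px.sum(-1)<th)&(px[...,0]-px[...,2]>15)&(W[...,2]>.03); k=np.zeros_like(m); k[b[1]:b[3],b[0]:b[2]]=1
    return W[m&k]
if __name__=='__main__':
    A=[]
    for n,b in(('scene',(300,250,380,335)),('side',(295,185,390,290))):
        p=pile(n,b); 
        W=cloud(dict(np.load(n+'.npz')))[b[1]:b[3],b[0]:b[2]].reshape(-1,3)
        W=W[(W[:,2]>.012)&(W[:,1]<.11)&(W[:,1]>-.05)&(W[:,0]>.55)]; A.append(W)
        nrm=None
        for _ in range(4):
            c0=p.mean(0); nrm=np.linalg.svd(p-c0)[2][2]; nrm*=np.sign(nrm[2]); e=(p-c0)@nrm; p=p[abs(e)<max(.0015,1.5*e.std())]
        print(n,len(p),'n',nrm.round(3),'tilt',np.degrees(np.arccos(nrm[2])).round(1),'yaw',np.degrees(np.arctan2(-nrm[1],-nrm[0])).round(1),'c',p.mean(0).round(4),'ymin/max',p.min(0).round(3),p.max(0).round(3))
        r=cv2.minAreaRect((W[:,:2]*1000).astype('float32')); print(r)
    W=np.vstack(A); r=cv2.minAreaRect((W[:,:2]*1000).astype('float32')); print('both',r,cv2.boxPoints(r).round(1).tolist())
E
python3 fit.py
```

```text
scene 67 n [-0.523 -0.075  0.849] tilt 31.9 yaw 8.2 c [0.6121 0.0157 0.063 ] ymin/max [0.589 0.003 0.049] [0.663 0.043 0.097]
((659.8499755859375, 38.873233795166016), (168.9106903076172, 95.00531768798828), 4.1299262046813965)
side 604 n [-0.527 -0.038  0.849] tilt 31.9 yaw 4.1 c [0.6198 0.0301 0.0672] ymin/max [0.585 0.    0.046] [0.68  0.072 0.105]
((660.4948120117188, 39.100257873535156), (167.44482421875, 97.50469970703125), 3.6517021656036377)
both ((660.1724243164062, 39.079681396484375), (169.0008087158203, 97.50469970703125), 3.6517016887664795) [[572.7000122070312, 82.4000015258789], [578.9000244140625, -15.0], [747.5999755859375, -4.199999809265137], [741.4000244140625, 93.0999984741211]]
```

```bash
cat > plan.py <<'E'
from h import *
def rows(p1,R1,n,p0=None,R0=None,show=True):
    o=ctrl.get_obs()
    if p0 is None: p0=o['ee_pos']; R0=R.from_euler('xyz',o['eef_rot'])
    p0=np.array(p0); p1=np.array(p1); rv=(R0.inv()*R1).as_rotvec()
    for i in range(n):
        Ra=R0*R.from_rotvec(rv*i/n); d=Ra.inv().apply((p1-p0)/n)
        print([round(float(x),4) for x in (*d,*(rv/n))])
def card(yaw,incl=0): # tool x along card x, rising by incl (rad)
    return R.from_euler('xyz',[np.pi,-incl,yaw])
E
python3 - <<'E'
from plan import *
rows([.4304,.222,.10],card(.783),14)
E
```

```text
[-0.0231, -0.0135, 0.006, -0.0001, 0.0001, 0.1426]
[-0.0248, -0.0101, 0.006, -0.0001, 0.0001, 0.1426]
[-0.026, -0.0065, 0.006, -0.0001, 0.0001, 0.1426]
[-0.0266, -0.0027, 0.006, -0.0001, 0.0001, 0.1426]
[-0.0268, 0.0011, 0.006, -0.0001, 0.0001, 0.1426]
[-0.0263, 0.0049, 0.006, -0.0001, 0.0001, 0.1426]
[-0.0254, 0.0086, 0.006, -0.0001, 0.0001, 0.1426]
[-0.0239, 0.0121, 0.006, -0.0001, 0.0001, 0.1426]
[-0.0219, 0.0154, 0.006, -0.0001, 0.0001, 0.1426]
[-0.0195, 0.0183, 0.006, -0.0001, 0.0001, 0.1426]
[-0.0167, 0.0209, 0.006, -0.0001, 0.0001, 0.1426]
[-0.0136, 0.0231, 0.006, -0.0001, 0.0001, 0.1426]
[-0.0102, 0.0248, 0.006, -0.0001, 0.0001, 0.1426]
[-0.0066, 0.026, 0.006, -0.0001, 0.0001, 0.1426]
```

Emit:
servo_tool(
  plan=[
    [100,-0.023,-0.0135,0.006,0,0,0.143],
    [100,-0.025,-0.01,0.006,0,0,0.143],
    [100,-0.026,-0.0065,0.006,0,0,0.143],
    [100,-0.0265,-0.0025,0.006,0,0,0.143],
    [100,-0.027,0.001,0.006,0,0,0.143],
    [100,-0.0265,0.005,0.006,0,0,0.143],
    [100,-0.0255,0.0085,0.006,0,0,0.143],
    [100,-0.024,0.012,0.006,0,0,0.143],
  ],
)

```text
time_s: 1.1
ee_pos: [0.3301, 0.346, 0.1363]
eef_rot: [-3.141, 0.0, 1.63]
force: [0.6, -0.4, 0.3]
grip_width: 0.0942
grip_force: 0.0
```

Emit:
servo_tool(
  plan=[
    [100,-0.022,0.0155,0.006,0,0,0.143],
    [100,-0.0195,0.018,0.006,0,0,0.143],
    [100,-0.0165,0.021,0.006,0,0,0.143],
    [100,-0.0135,0.023,0.006,0,0,0.143],
    [100,-0.01,0.025,0.006,0,0,0.143],
    [100,-0.0065,0.026,0.006,0,0,0.143],
    [100,0,0,0,0,0,0],
    [100,0,0,0,0,0,0],
  ],
)

```text
time_s: 2.1
ee_pos: [0.4299, 0.2221, 0.1007]
eef_rot: [-3.141, 0.0, 0.779]
force: [-0.7, 0.4, 0.1]
grip_width: 0.0939
grip_force: 0.0
```

```bash
python3 - <<'E'
from plan import *
o=ctrl.get_obs(); print(o['ee_pos'],o['eef_rot'],o['qpos'].round(2),o['time_s'],o['force'])
c=shot('wrist'); save(c,'w1.png'); print(c['pose'].round(3).tolist())
W=cloud(c); px=c['pixels'].astype(int)
m=((px.sum(-1)<190)&(W[...,2]<.02)&(W[...,2]>.0025)&(np.hypot(W[...,0]-.441,W[...,1]-.232)<.09)).astype('uint8')
k,l,s,_=cv2.connectedComponentsWithStats(m); i=1+s[1:,4].argmax(); X=W[l==i]
r=cv2.minAreaRect((X[:,:2]*1000).astype('float32')); print(r,X[:,2].mean(),s[i])
E
```

```text
[0.42986177 0.22210788 0.10065336] [-3.14134573e+00  1.82477023e-04  7.79338048e-01] [0.4  0.25 1.8  0.   1.1  1.19] 2.1 [-0.70768923  0.35550103  0.07362136]
[[0.703, 0.69, 0.176, 0.48], [-0.712, 0.681, 0.173, 0.271], [-0.001, -0.246, 0.969, 0.301], [0.0, 0.0, 0.0, 1.0]]
((449.65863037109375, 216.2797088623047), (83.15859985351562, 23.131513595581055), 44.83591079711914) 0.00625744639104582 [ 325  168   30  100 1158]
```

View pics/w1.png

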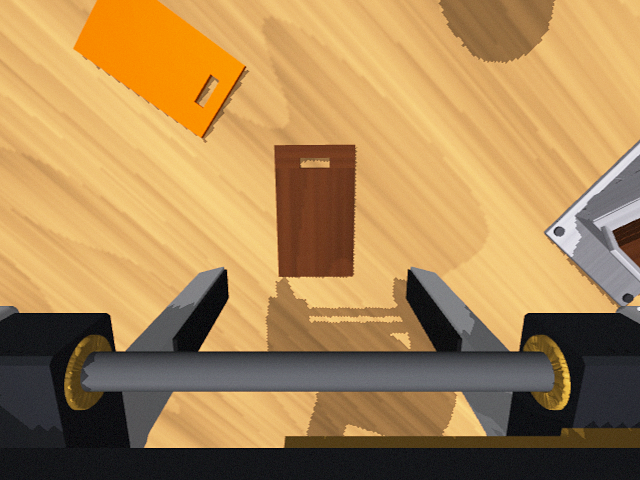

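The wrist view shows the card at (275–355, 145–276), slot at the top (315,162), nearly centred between the fingertips (228 and 408).

```bash
python3 - <<'E'
from plan import *
c=dict(np.load('wrist.npz')); W=cloud(c)
px=c['pixels'].astype(int); k=np.zeros((480,640),'uint8'); k[130:285,255:375]=1
m=((px[...,0]<150)&(k>0)&(px[...,2]<70)).astype('uint8'); n,l,s,_=cv2.connectedComponentsWithStats(m); i=1+s[1:,4].argmax(); print(s[i])
K=c['mtx']; v,u=np.nonzero(l==i)
d=np.stack([(u-K[0,2])/K[0,0],-(v-K[1,2])/K[1,1],-np.ones(len(u))],-1)@c['pose'][:3,:3].T
X=c['pose'][:3,3]+d*((.006-c['pose'][2,3])/d[:,2])[:,None]
r=cv2.minAreaRect((X[:,:2]*1000).astype('float32')); print(r)
o=ctrl.get_obs(); Ro=R.from_euler('xyz',o['eef_rot']); print('card centre in tool',Ro.inv().apply(np.r_[np.array(r[0])/1000,.003]-o['ee_pos']))
E
```

```text
[  275   145    82   132 10030]
((439.30218505859375, 233.4146728515625), (109.43377685546875, 64.79158020019531), 44.65167999267578)
card centre in tool [ 0.01452868 -0.00126879  0.09779123]
```

Emit:
servo_tool(
  plan=[
    [100,0,-0.001,0.02,0,0,0],
    [100,0,0,0.02,0,0,0],
    [100,0,0,0.02,0,0,0],
    [100,0,0,0.015,0,0,0],
    [100,0,0,0.012,0,0,0],
    [100,0,0,0.007,0,0,0],
    [100,0,0,0.003,0,0,0],
    [100,0,0,0,0,0,0],
  ],
)

```text
time_s: 3.15
ee_pos: [0.4297, 0.2224, 0.0038]
eef_rot: [3.141, -0.0, 0.777]
force: [0.3, 0.1, 0.4]
grip_width: 0.0942
grip_force: 0.0
```

Emit:
servo_tool(
  plan=[
    [100,0,0,0.0015,0,0,0],
    [65,0,0,0,0,0,0],
    [60,0,0,0,0,0,0],
    [60,0,0,0,0,0,0],
    [60,0,0,0,0,0,0],
    [60,0,0,0,0,0,0],
    [60,0,0,0,0,0,0],
    [60,0,0,0,0,0,0],
  ],
  force=12,
)

```text
time_s: 4.15
ee_pos: [0.4296, 0.2224, 0.0021]
eef_rot: [3.142, 0.0, 0.777]
force: [-0.1, 0.1, -0.8]
grip_width: 0.0564
grip_force: 0.0
```

The fingers passed inside the card's width without any grip force, so I need to look.

```bash
python3 - <<'E'
from plan import *
c=shot('wrist'); s=shot('side')
a=cv2.resize(c['pixels'][60:420,100:540,::-1],(400,327)); b=cv2.resize(s['pixels'][160:300,130:300,::-1],(400,327))
cv2.imwrite('pics/g2.png',np.hstack([a,b]))
E
```

```text
(no output)
```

View pics/g2.png

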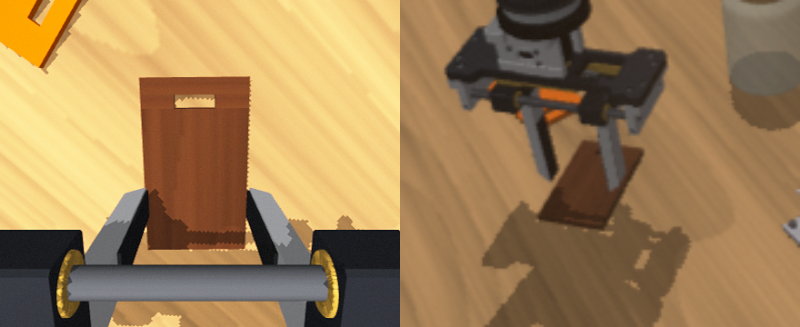

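The fingertips, at crop (148,190) and (247,190), appear to hang above the card instead of beside it. The tips seem to sit higher than the TCP when open. I'll measure their height from depth.

```bash
python3 - <<'E'
from plan import *
o=ctrl.get_obs(); Ro=R.from_euler('xyz',o['eef_rot'])
for n in('wrist','side'):
    c=dict(np.load(n+'.npz')); T=Ro.inv().apply((cloud(c).reshape(-1,3)-o['ee_pos']))
    m=(abs(T[:,1])<.06)&(abs(T[:,1])>.02)&(abs(T[:,0])<.03)&(T[:,2]<-.007)&(T[:,2]>-.08)
    P=T[m]
    for sgn in(1,-1):
        q=P[P[:,1]*sgn>0]
        if len(q)<20: continue
        for lo in range(-60,0,6):
            w=q[(q[:,2]*1000>=lo)&(q[:,2]*1000<lo+6)]
            if len(w)>5: print(n,sgn,lo,len(w),'absy',abs(w[:,1]).min().round(4),abs(w[:,1]).max().round(4),'x',w[:,0].min().round(4),w[:,0].max().round(4))
        print('lowest',np.sort(q[:,2])[-8:].round(4))
c=dict(np.load('wrist.npz')); W=cloud(c); px=c['pixels'].astype(int)
X=W[240:262,200:420]; print('card z',np.nanmedian(X[...,2]))
E
```

```text
wrist 1 -60 261 absy 0.0276 0.04 x -0.0091 0.0092
wrist 1 -54 237 absy 0.0275 0.0399 x -0.0095 0.0095
wrist 1 -48 212 absy 0.0276 0.0397 x -0.0091 0.009
wrist 1 -42 188 absy 0.0276 0.0395 x -0.009 0.0091
wrist 1 -36 164 absy 0.0276 0.0396 x -0.0086 0.009
wrist 1 -30 130 absy 0.0276 0.0382 x -0.009 0.0088
wrist 1 -24 46 absy 0.0275 0.0347 x -0.0094 0.0091
lowest [-0.0219 -0.0218 -0.0216 -0.0215 -0.0214 -0.0212 -0.0211 -0.0209]
wrist -1 -60 259 absy 0.0283 0.0406 x -0.0089 0.0092
wrist -1 -54 250 absy 0.0283 0.0405 x -0.0095 0.009
wrist -1 -48 195 absy 0.0284 0.0404 x -0.0087 0.009
wrist -1 -42 192 absy 0.0283 0.0402 x -0.009 0.0091
wrist -1 -36 167 absy 0.0284 0.0405 x -0.0084 0.0089
wrist -1 -30 130 absy 0.0284 0.0389 x -0.0093 0.0091
wrist -1 -24 47 absy 0.0285 0.0337 x -0.0088 0.0086
lowest [-0.0217 -0.0214 -0.0214 -0.0213 -0.0212 -0.021  -0.0208 -0.0208]
side 1 -60 24 absy 0.0286 0.0418 x -0.011 0.0096
side 1 -54 18 absy 0.0313 0.0419 x -0.0108 0.008
side 1 -48 18 absy 0.0294 0.0414 x -0.0104 0.0097
side 1 -42 19 absy 0.0291 0.0419 x -0.0107 0.0098
side 1 -36 16 absy 0.0303 0.0425 x -0.01 0.0072
side 1 -30 7 absy 0.0292 0.0373 x -0.0091 -0.0064
lowest [-0.0297 -0.0285 -0.0283 -0.0264 -0.025  -0.0244 -0.0236 -0.023 ]
side -1 -60 19 absy 0.0253 0.0392 x -0.0099 0.0089
side -1 -54 20 absy 0.0266 0.0371 x -0.0124 0.0049
side -1 -48 18 absy 0.0261 0.0401 x -0.0095 0.0103
side -1 -42 16 absy 0.0264 0.0378 x -0.0099 0.0079
side -1 -36 22 absy 0.0261 0.0387 x -0.0108 0.0096
side -1 -30 17 absy 0.0265 0.038 x -0.009 0.0091
lowest [-0.0246 -0.0241 -0.0239 -0.0238 -0.022  -0.0219 -0.0185 -0.008 ]
card z 0.005135995349833639
```

Emit:
servo_tool(
  plan=[
    [75,0,0,0,0,0,0],
    [75,0,0,0,0,0,0],
    [75,0,0,0,0,0,0],
    [75,0,0,0,0,0,0],
    [75,0,0,0,0,0,0],
    [75,0,0,0,0,0,0],
    [75,0,0,0,0,0,0],
    [75,0,0,0,0,0,0],
  ],
)

```text
time_s: 5.25
ee_pos: [0.4296, 0.2224, 0.0021]
eef_rot: [-3.142, 0.0, 0.777]
force: [0.3, -0.4, 0.3]
grip_width: 0.0704
grip_force: 0.0
```

```bash
python3 - <<'E'
from plan import *
o=ctrl.get_obs(); Ro=R.from_euler('xyz',o['eef_rot']); print(o['grip_width'])
c=shot('wrist'); Q=cloud(c); T=Ro.inv().apply((Q.reshape(-1,3)-o['ee_pos']))
m=(abs(T[:,1])<.06)&(abs(T[:,1])>.02)&(abs(T[:,0])<.03)&(T[:,2]<-.008)&(T[:,2]>-.08); P=T[m]
for sgn in(1,-1):
    q=P[P[:,1]*sgn>0]; print(sgn,'inner',np.percentile(abs(q[:,1]),2),'lowest',np.sort(q[:,2])[-12::3].round(4))
# card edges at tool x~0..: brown vs counter via colour
px=c['pixels'].astype(int).reshape(-1,3); k=(T[:,2]>-.012)&(px[:,0]<150)&(px[:,2]<70)&(T[:,0]>.02)&(T[:,0]<.05)&(abs(T[:,1])<.05)
print('card y in tool',np.percentile(T[k,1],[0.5,99.5]), 'top z',np.median(T[k,2]))
E
```

```text
0.07041781725007144
1 inner 0.034634935072272416 lowest [-0.0216 -0.0214 -0.0212 -0.0209]
-1 inner 0.0353794990375249 lowest [-0.0219 -0.0218 -0.0217 -0.0213]
card y in tool [-0.03298265  0.02996228] top z -0.0040847853251885086
```

Emit:
servo_tool(
  plan=[
    [75,0,-0.001,0.005,0,0,0],
    [75,0,0,0.005,0,0,0],
    [75,0,0,0.004,0,0,0],
    [75,0,0,0.002,0,0,0],
    [75,0,0,0.001,0,0,0],
    [75,0,0,0.001,0,0,0],
    [75,0,0,0.001,0,0,0],
    [75,0,0,0,0,0,0],
  ],
)

```text
time_s: 6.3
ee_pos: [0.4289, 0.2231, -0.0169]
eef_rot: [-3.142, 0.0, 0.777]
force: [0.0, -0.1, -0.3]
grip_width: 0.0704
grip_force: 0.0
```

Emit:
servo_tool(
  plan=[
    [75,0,0,0.0015,0,0,0],
    [68,0,0,0,0,0,0],
    [64,0,0,0,0,0,0],
    [60,0,0,0,0,0,0],
    [60,0,0,0,0,0,0],
    [60,0,0,0,0,0,0],
    [60,0,0,0,0,0,0],
    [60,0,0,0,0,0,0],
  ],
  force=12,
)

```text
time_s: 7.3
ee_pos: [0.4289, 0.2231, -0.0184]
eef_rot: [-3.142, -0.0, 0.777]
force: [-0.5, 0.2, -0.4]
grip_width: 0.0638
grip_force: 12.0
```

Emit:
servo_tool(
  plan=[
    [58,0,0,-0.005,0,0,0],
    [58,0,0,-0.015,0,0,0],
    [58,0,0,-0.02,0,0,0],
    [58,0,0,-0.025,0,0,0],
    [58,0,0,-0.025,0,0,0],
    [58,0,0,-0.025,0,0,0],
    [58,0,0,-0.025,0,0,0],
    [58,0,0,-0.01,0,0,0],
  ],
  force=15,
)

```text
time_s: 8.3
ee_pos: [0.4293, 0.2233, 0.1337]
eef_rot: [3.141, -0.003, 0.777]
force: [-1.1, -0.9, -0.2]
grip_width: 0.0638
grip_force: 15.0
```

```bash
cat >> plan.py <<'E'
B0=np.array([.5951,.0349,.03]); YB=np.radians(3.8)
def bed(yb=None): return R.from_euler('z',YB if yb is None else yb)*R.from_euler('y',-np.radians(32))
def b2w(p): return B0+bed().apply(p)
def w2b(p): return bed().inv().apply(np.asarray(p)-B0)
CT=np.array([.0699,0,-.0184]) # head-end underside middle in tool
def cardpose(w,rel,ct=None): # head underside edge at bed point w, card pitched head-down by rel deg wrt bed
    Rt=card(YB,np.radians(32-rel)); return b2w(w)-Rt.apply(CT if ct is None else ct), Rt
def head():
    o=ctrl.get_obs(); Rt=R.from_euler('xyz',o['eef_rot']); return w2b(o['ee_pos']+Rt.apply(CT)), (bed().inv()*Rt).as_euler('xyz',degrees=True)
def cardmeas(c):
    o=ctrl.get_obs(); Rt=R.from_euler('xyz',o['eef_rot']); T=Rt.inv().apply(cloud(c).reshape(-1,3)-o['ee_pos'])
    px=c['pixels'].astype(int).reshape(-1,3)
    k=(px[:,0]<150)&(px[:,2]<75)&(px[:,0]-px[:,2]>20)&(abs(T[:,2]+.024)<.012)&(T[:,0]<.09)&(T[:,0]>-.08)&(abs(T[:,1])<.04); P=T[k]
    r=cv2.minAreaRect((P[:,:2]*1000).astype('float32')); n=np.linalg.svd(P-P.mean(0),full_matrices=False)[2][2]
    print('card in tool: n',len(P),'rect',r,'x',np.percentile(P[:,0],[.3,99.7]).round(4),'y',np.percentile(P[:,1],[.3,99.7]).round(4),'topz',np.median(P[:,2]).round(4),'normal',n.round(3))
E
python3 - <<'E'
from plan import *
c=shot('wrist'); cardmeas(c)
p,Rt=cardpose([.02,0,.09],10); print(p,ctrl.get_obs()['ee_pos']); rows(p,Rt,14)
E
```

```text
card in tool: n 25224 rect ((15.09615707397461, -0.47006988525390625), (64.07636260986328, 109.45748901367188), 89.75923156738281) x [-0.0385  0.0695] y [-0.032   0.0313] topz -0.0244 normal [ 0.003 -0.    -1.   ]
[0.50664574 0.02902487 0.07367753] [0.42948029 0.2234131  0.13403207]
[-0.0058, 0.0138, 0.0043, -0.0097, 0.026, 0.0501]
[-0.0052, 0.014, 0.0043, -0.0097, 0.026, 0.0501]
[-0.0046, 0.0142, 0.0043, -0.0097, 0.026, 0.0501]
[-0.004, 0.0144, 0.0043, -0.0097, 0.026, 0.0501]
[-0.0034, 0.0145, 0.0044, -0.0097, 0.026, 0.0501]
[-0.0028, 0.0146, 0.0044, -0.0097, 0.026, 0.0501]
[-0.0022, 0.0147, 0.0045, -0.0097, 0.026, 0.0501]
[-0.0016, 0.0148, 0.0046, -0.0097, 0.026, 0.0501]
[-0.0009, 0.0148, 0.0047, -0.0097, 0.026, 0.0501]
[-0.0003, 0.0148, 0.0049, -0.0097, 0.026, 0.0501]
[0.0003, 0.0147, 0.005, -0.0097, 0.026, 0.0501]
[0.0009, 0.0146, 0.0052, -0.0097, 0.026, 0.0501]
[0.0015, 0.0145, 0.0053, -0.0097, 0.026, 0.0501]
[0.0021, 0.0144, 0.0055, -0.0097, 0.026, 0.0501]
```

Emit:
servo_tool(
  plan=[
    [58,-0.006,0.014,0.0043,-0.0097,0.026,0.05],
    [58,-0.005,0.014,0.0043,-0.0097,0.026,0.05],
    [58,-0.0045,0.014,0.0043,-0.0097,0.026,0.05],
    [58,-0.004,0.0145,0.0043,-0.0097,0.026,0.05],
    [58,-0.0035,0.0145,0.0044,-0.0097,0.026,0.05],
    [58,-0.003,0.0145,0.0044,-0.0097,0.026,0.05],
    [58,-0.002,0.0147,0.0045,-0.0097,0.026,0.05],
    [58,-0.0015,0.0148,0.0046,-0.0097,0.026,0.05],
  ],
)

```text
time_s: 9.35
ee_pos: [0.4729, 0.1116, 0.0966]
eef_rot: [3.107, -0.218, 0.377]
force: [1.2, 1.0, 0.4]
grip_width: 0.0637
grip_force: 15.0
```

Emit:
servo_tool(
  plan=[
    [58,-0.001,0.0148,0.0047,-0.0097,0.026,0.05],
    [58,0,0.0148,0.0049,-0.0097,0.026,0.05],
    [58,0,0.0147,0.005,-0.0097,0.026,0.05],
    [58,0.001,0.0146,0.0052,-0.0097,0.026,0.05],
    [58,0.0015,0.0145,0.0053,-0.0097,0.026,0.05],
    [58,0.002,0.0144,0.0055,-0.0097,0.026,0.05],
    [58,0,0,0,0,0,0],
    [58,0,0,0,0,0,0],
  ],
)

```text
time_s: 10.35
ee_pos: [0.5061, 0.0292, 0.0713]
eef_rot: [3.14, -0.38, 0.069]
force: [-0.7, -0.2, -0.6]
grip_width: 0.0642
grip_force: 15.0
```

```bash
python3 - <<'E'
from plan import *
print(head(),ctrl.get_obs()['ee_pos'])
c=shot('wrist'); save(c,'w3.png'); cardmeas(c); s=shot('side')
B=w2b(cloud(c).reshape(-1,3)).reshape(480,640,3); np.save('B.npy',B)
E
```

```text
(array([0.01831441, 0.00042982, 0.08800688]), array([-1.79974960e+02,  1.02439704e+01,  1.68998297e-01])) [0.50607538 0.02921281 0.0713412 ]
card in tool: n 25266 rect ((15.248275756835938, 0.3969154357910156), (64.2840805053711, 109.76882934570312), 89.60565185546875) x [-0.0383  0.0698] y [-0.0311  0.0322] topz -0.0249 normal [ 0.003 -0.001 -1.   ]
```

View pics/w3.png

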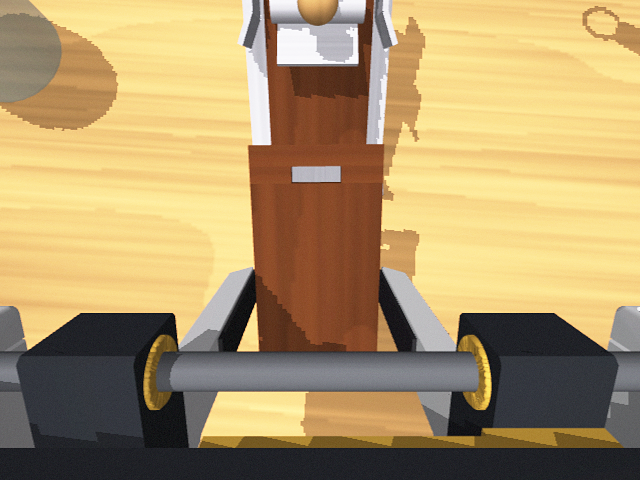

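The wrist view shows the card (249–384, top edge row 145) in line with the pile (270–370). The lip's free edge is at (277–358, row 65), the knob at (318,8) and the cheeks at (250,30) and (385,30). Next I'll measure these in bed coordinates.

```bash
python3 - <<'E'
from plan import *
B=np.load('B.npy'); c=dict(np.load('wrist.npz')); px=c['pixels'].astype(int)
f=lambda a:np.round(a*1000,1)
P=B[100:138,290:350].reshape(-1,3); print('pile mid',f(np.nanmedian(P,0)), 'slope', np.polyfit(P[:,0],P[:,2],1).round(3), 'yslope',np.polyfit(P[:,1],P[:,2],1).round(3))
br=(px[...,0]-px[...,2]>40)&(px[...,0]<160)
for r in(90,110,130):
    k=np.nonzero(br[r,255:380])[0]+255; print('pile row',r,k.min(),k.max(),f(B[r,k.min()+1]),f(B[r,k.max()-1]))
for r in(35,50,60,63): 
    z=B[r,260:375]; k=np.nonzero((px[r,260:375].min(-1)>190)&(z[:,2]>.02))[0]
    # lip contiguous around 318
    print('lip row',r,[f(B[r,u]).tolist() for u in(281,318,354)])
for r in(63,50,40):
    row=px[r].min(-1); u=318
    a=u
    while row[a]>150:a-=1
    b=u
    while row[b]>150:b+=1
    print('lip edges',r,a,b,f(B[r,a+1]),f(B[r,b-1]))
for r in(20,35,44): print('cheeks',r,[f(B[r,u]).tolist() for u in(244,248,252,382,386,390,394)])
K=dict(np.load('side.npz')); W=w2b(cloud(K).reshape(-1,3)); pp=K['pixels'].astype(int).reshape(-1,3)
m=(pp[:,0]-pp[:,2]>25)&(pp.sum(-1)<200)&(W[:,0]>.0)&(W[:,0]<.06)&(abs(W[:,1])<.03)&(W[:,2]<.03)&(W[:,2]>0)
print('side pile z',f(np.median(W[m],0)),m.sum())
L=(abs(W[:,1])<.05)&(W[:,0]>-.012)&(W[:,0]<.004)&(W[:,2]>.015)&(W[:,2]<.04); print('ledge side: x,z pct',f(np.percentile(W[L],[2,50,98],axis=0)),L.sum())
E
```

```text
** On entry to DLASCL parameter number  4 had an illegal value
 ** On entry to DLASCL parameter number  4 had an illegal value
 ** On entry to DLASCL parameter number  4 had an illegal value
 ** On entry to DLASCL parameter number  4 had an illegal value
 ** On entry to DLASCL parameter number  5 had an illegal value
 ** On entry to DLASCL parameter number  4 had an illegal valueTraceback (most recent call last):
  File "<stdin>", line 4, in <module>
    c, resids, rank, s = lstsq(lhs, rhs, rcond)
                         ~~~~~^^^^^^^^^^^^^^^^^
    x, resids, rank, s = _umath_linalg.lstsq(a, b, rcond,
                         ~~~~~~~~~~~~~~~~~~~^^^^^^^^^^^^^
                                             signature=signature)
                                             ^^^^^^^^^^^^^^^^^^^^
    raise LinAlgError("SVD did not converge in Linear Least Squares")
numpy.linalg.LinAlgError: SVD did not converge in Linear Least Squares
```

```bash
cat > m.py <<'E'
from plan import *
B=np.load('B.npy'); c=dict(np.load('wrist.npz')); px=c['pixels'].astype(int)
f=lambda a:np.round(a*1000,1)
P=B[100:138,290:350].reshape(-1,3); P=P[~np.isnan(P[:,0])]; print('pile mid',f(np.median(P,0)), 'slope', np.polyfit(P[:,0],P[:,2],1).round(3), 'yslope',np.polyfit(P[:,1],P[:,2],1).round(3))
br=(px[...,0]-px[...,2]>40)&(px[...,0]<160)
for r in(90,110,130):
    k=np.nonzero(br[r,255:380])[0]+255; print('pile row',r,k.min(),k.max(),f(B[r,k.min()+1]),f(B[r,k.max()-1]))
for r in(63,50,40):
    row=px[r].min(-1); a=b=318
    while row[a]>150:a-=1
    while row[b]>150:b+=1
    print('lip edges',r,a,b,f(B[r,a+1]),f(B[r,318]),f(B[r,b-1]))
for r in(20,35,44): print('cheeks',r,[f(B[r,u]).tolist() for u in(244,248,252,382,386,390,394)])
K=dict(np.load('side.npz')); W=w2b(cloud(K).reshape(-1,3)); pp=K['pixels'].astype(int).reshape(-1,3)
m=(pp[:,0]-pp[:,2]>25)&(pp.sum(-1)<200)&(W[:,0]>.0)&(W[:,0]<.06)&(abs(W[:,1])<.03)&(W[:,2]<.03)&(W[:,2]>0)
print('side pile z',f(np.median(W[m],0)),m.sum())
L=(abs(W[:,1])<.05)&(W[:,0]>-.012)&(W[:,0]<.004)&(W[:,2]>.015)&(W[:,2]<.04); print('ledge side: x,z pct',f(np.percentile(W[L],[2,50,98],axis=0)),L.sum())
E
python3 m.py
```

```text
pile mid [22.8 -2.1 19.9] slope [0.   0.02] yslope [0.003 0.02 ]
pile row 90 269 368 [40.1 29.4 21.5] [ 40.2 -31.8  19.2]
pile row 110 270 367 [28.1 29.5 20.3] [ 28.2 -31.8  19.6]
pile row 130 271 366 [15.6 29.5 20.1] [ 15.5 -32.   18.8]
lip edges 63 276 358 [55.1 22.6 38.8] [55.2 -0.7 38.2] [ 55.2 -22.8  38.3]
lip edges 50 276 358 [61.8 22.7 35. ] [61.9 -0.6 34.8] [ 62.  -22.8  35.2]
lip edges 40 276 358 [67.1 22.8 32.2] [67.2 -0.6 30.4] [ 68.  -24.   19.9]
cheeks 20 [[76.7, 40.6, 33.4], [76.9, 38.6, 31.9], [77.7, 37.5, 24.6], [77.8, -37.4, 25.6], [77.1, -38.6, 32.2], [76.9, -40.5, 33.8], [90.9, -66.0, -92.9]]
cheeks 35 [[69.4, 41.2, 33.0], [70.2, 40.6, 23.0], [71.3, 40.4, 9.4], [71.2, -39.9, 13.4], [70.3, -40.4, 24.7], [69.7, -41.4, 32.4], [69.8, -43.8, 32.0]]
cheeks 44 [[65.3, 42.6, 27.2], [66.0, 42.5, 14.2], [66.8, 42.0, 1.3], [66.9, -41.8, 3.4], [66.2, -42.4, 15.1], [65.4, -42.5, 28.6], [65.2, -44.1, 32.3]]
side pile z [30.2 -3.6 18.8] 602
ledge side: x,z pct [[ -1.9 -38.7  16.6]
 [  1.1 -15.   27.6]
 [  3.9  15.8  31. ]] 80
```

Bed frame checks out (lip edge at x=55.1 mm, cheeks symmetric about y=0). The pile top is about 19.5 mm and the lip underside about 36 mm. Next I'll bring the head just in front of the lip, pitched 13° head-down relative to the bed.

```bash
python3 - <<'E'
from plan import *
p,Rt=cardpose([.046,.0002,.0255],13); rows(p,Rt,6)
print('insert'); p2,_=cardpose([.075,0,.0225],13); rows(p2,Rt,8,p,Rt)
E
```

```text
[0.0062, 0.0, 0.0089, 0.0, -0.0081, 0.0005]
[0.0063, 0.0, 0.0088, 0.0, -0.0081, 0.0005]
[0.0064, 0.0, 0.0088, 0.0, -0.0081, 0.0005]
[0.0064, 0.0, 0.0087, 0.0, -0.0081, 0.0005]
[0.0065, 0.0, 0.0087, 0.0, -0.0081, 0.0005]
[0.0066, 0.0, 0.0086, 0.0, -0.0081, 0.0005]
insert
[0.0036, 0.0, -0.0005, 0.0, 0.0, 0.0]
[0.0036, 0.0, -0.0005, 0.0, 0.0, 0.0]
[0.0036, 0.0, -0.0005, 0.0, 0.0, 0.0]
[0.0036, 0.0, -0.0005, 0.0, 0.0, 0.0]
[0.0036, 0.0, -0.0005, 0.0, 0.0, 0.0]
[0.0036, 0.0, -0.0005, 0.0, 0.0, 0.0]
[0.0036, 0.0, -0.0005, 0.0, 0.0, 0.0]
[0.0036, 0.0, -0.0005, 0.0, 0.0, 0.0]
```

Emit:
servo_tool(
  plan=[
    [58,0.0062,0,0.0089,0,-0.008,0],
    [58,0.0063,0,0.0088,0,-0.008,0],
    [58,0.0064,0,0.0088,0,-0.008,0.001],
    [58,0.0064,0,0.0087,0,-0.008,0.001],
    [58,0.0065,0,0.0087,0,-0.008,0.001],
    [58,0.0066,0,0.0086,0,-0.008,0],
    [58,0,0,0,0,0,0],
    [58,0,0,0,0,0,0],
  ],
  force=35,
)

```text
time_s: 11.45
ee_pos: [0.5605, 0.0325, 0.0358]
eef_rot: [-3.142, -0.332, 0.065]
force: [0.2, 0.5, -0.5]
grip_width: 0.0631
grip_force: 35.0
```

```bash
python3 - <<'E'
from plan import *
print(head(),ctrl.get_obs()['force'])
c=shot('wrist'); cardmeas(c); save(c,'w4.png',(200,0,440,200),2.5)
E
```

```text
(array([ 0.04587279, -0.00016898,  0.0255932 ]), array([ 1.79962737e+02,  1.29543583e+01, -6.94951596e-02])) [ 0.22539569  0.45805055 -0.46651344]
card in tool: n 27459 rect ((25.435684204101562, 0.8543357849121094), (129.01023864746094, 65.1631851196289), 0.089124396443367) x [-0.0382  0.0887] y [-0.0312  0.0321] topz -0.0247 normal [ 0.041  0.002 -0.999]
```

View pics/w4.png

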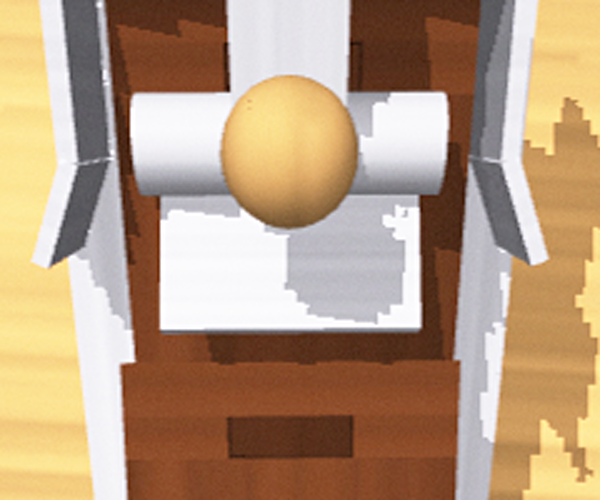

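The card's head (crop row 362) is just short of the lip edge (row 330), centred between the cheeks. Sliding it in now.

Emit:
servo_tool(
  plan=[
    [58,0.0036,0,-0.0005,0,0,0],
    [58,0.0036,0,-0.0005,0,0,0],
    [58,0.0036,0,-0.0005,0,0,0],
    [58,0.0036,0,-0.0005,0,0,0],
    [58,0.0036,0,-0.0005,0,0,0],
    [58,0.0036,0,-0.0005,0,0,0],
    [58,0.0036,0,-0.0005,0,0,0],
    [58,0,0,0,0,0,0],
  ],
)

```text
time_s: 12.5
ee_pos: [0.5831, 0.034, 0.0471]
eef_rot: [-3.141, -0.332, 0.065]
force: [-0.8, 0.1, -2.5]
grip_width: 0.0633
grip_force: 35.0
```

```bash
python3 - <<'E'
from plan import *
h,_=head(); print(h,ctrl.get_obs()['force'])
p2,Rt=cardpose([.095,0,.022],13); rows(p2,Rt,8)
E
```

```text
[ 0.07111207 -0.00017025  0.02308338] [-0.82319758  0.06758865 -2.50712175]
[0.0029, -0.0, -0.0005, 0.0, -0.0, -0.0001]
[0.0029, -0.0, -0.0005, 0.0, -0.0, -0.0001]
[0.0029, -0.0, -0.0005, 0.0, -0.0, -0.0001]
[0.0029, -0.0, -0.0005, 0.0, -0.0, -0.0001]
[0.0029, -0.0, -0.0005, 0.0, -0.0, -0.0001]
[0.0029, -0.0, -0.0005, 0.0, -0.0, -0.0001]
[0.0029, -0.0, -0.0005, 0.0, -0.0, -0.0001]
[0.0029, -0.0, -0.0005, 0.0, -0.0, -0.0001]
```

Emit:
servo_tool(
  plan=[
    [58,0.003,0,-0.0005,0,0,0],
    [58,0.003,0,-0.0005,0,0,0],
    [58,0.003,0,-0.0005,0,0,0],
    [58,0.003,0,-0.0005,0,0,0],
    [58,0.003,0,-0.0005,0,0,0],
    [58,0.003,0,-0.0005,0,0,0],
    [58,0.003,0,-0.0005,0,0,0],
    [58,0.003,0,-0.0005,0,0,0],
  ],
)

```text
time_s: 13.5
ee_pos: [0.6048, 0.0354, 0.0591]
eef_rot: [3.142, -0.333, 0.065]
force: [-1.6, 0.3, -3.6]
grip_width: 0.0629
grip_force: 35.0
```

```bash
python3 - <<'E'
from plan import *
h,_=head(); o=ctrl.get_obs(); print(h,o['force'],o['moment'])
c=shot('wrist'); save(c,'w5.png',(200,0,440,200),2.5)
p2,Rt=cardpose([.1095,0,.0215],13); rows(p2,Rt,6)
E
```

```text
[ 0.09586234 -0.00024138  0.02180955] [-1.60914807  0.27168665 -3.55804648] [0.05172963 0.7739433  0.02294107]
[0.0022, -0.0, -0.0005, 0.0001, -0.0002, -0.0002]
[0.0022, -0.0, -0.0005, 0.0001, -0.0002, -0.0002]
[0.0022, -0.0, -0.0005, 0.0001, -0.0002, -0.0002]
[0.0022, -0.0, -0.0005, 0.0001, -0.0002, -0.0002]
[0.0022, -0.0, -0.0005, 0.0001, -0.0002, -0.0002]
[0.0022, -0.0, -0.0005, 0.0001, -0.0002, -0.0002]
```

View pics/w5.png

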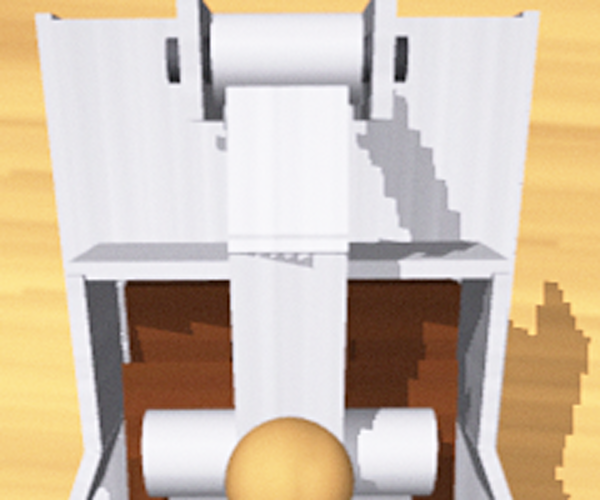

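The head (crop row 362) has passed under the foot bar, centred between the cheeks. The stop plate is at row 275.

Emit:
servo_tool(
  plan=[
    [58,0.0022,0,-0.0005,0,0,0],
    [58,0.0022,0,-0.0005,0,0,0],
    [58,0.0022,0,-0.0005,0,0,0],
    [58,0.0022,0,-0.0005,0,0,0],
    [58,0.0022,0,-0.0005,0,0,0],
    [58,0.0015,0,-0.0004,0,0,0],
    [58,0,0,0,0,0,0],
    [58,0,0,0,0,0,0],
  ],
)

```text
time_s: 14.55
ee_pos: [0.6156, 0.0361, 0.066]
eef_rot: [3.142, -0.333, 0.065]
force: [1.3, 0.6, -1.9]
grip_width: 0.0632
grip_force: 35.0
```

```bash
cat > e.py <<'E'
from plan import *
h,a=head(); o=ctrl.get_obs(); print((h*1000).round(1),a.round(1),o['force'].round(1),o['time_s'])
c=shot('wrist'); B=w2b(cloud(c).reshape(-1,3))*1000; px=c['pixels'].astype(int).reshape(-1,3)
br=(px[:,0]-px[:,2]>25)&(px[:,0]<170)
for s in(1,-1):
  for lo in range(88,114,2):
    k=br&(B[:,1]*s>20)&(B[:,1]*s<28)&(B[:,0]>=lo)&(B[:,0]<lo+2)
    if k.sum()>3: print(s,lo,k.sum(),np.median(B[k,2]).round(1),end=' | ')
  print()
for lo in range(-14,46,6):
    k=br&(abs(B[:,1])<25)&(B[:,0]>=lo)&(B[:,0]<lo+6)
    if k.sum()>3: print('tail',lo,k.sum(),np.median(B[k,2]).round(1),end=' | ')
E
python3 e.py
```

```text
[108.7  -0.3  21.9] [ 1.80e+02  1.29e+01 -1.00e-01] [ 1.3  0.6 -1.9] 14.55
1 88 76 32.1 | 1 90 71 31.4 | 1 92 70 30.9 | 1 94 73 30.5 | 1 96 70 29.9 | 1 98 73 29.5 | 1 100 73 29.1 | 1 102 75 28.4 | 1 104 73 28.1 | 1 106 74 27.6 | 1 108 123 26.4 | 1 110 4 27.7 | 
-1 88 70 32.1 | -1 90 86 31.8 | -1 92 68 31.1 | -1 94 74 30.6 | -1 96 72 30.1 | -1 98 73 29.5 | -1 100 71 29.2 | -1 102 75 28.5 | -1 104 71 28.0 | -1 106 75 27.5 | -1 108 123 26.4 | -1 110 18 26.5 | 
tail 4 722 52.4 | tail 10 975 51.2 | tail 16 1005 49.7 | tail 22 1015 48.1 | tail 28 1055 46.7 | tail 34 1082 45.1 | tail 40 1046 43.6 |
```

```bash
python3 - <<'E'
from plan import *
a,Ra=cardpose([.1108,0,.0212],8); rows(a,Ra,7); print()
b,Rb=cardpose([.1116,0,.0205],0.7); rows(b,Rb,12,a,Ra)
E
```

```text
[0.0006, -0.0, 0.0009, 0.0001, 0.0123, -0.0002]
[0.0006, -0.0, 0.0009, 0.0001, 0.0123, -0.0002]
[0.0006, -0.0, 0.0009, 0.0001, 0.0123, -0.0002]
[0.0005, -0.0, 0.0009, 0.0001, 0.0123, -0.0002]
[0.0005, -0.0, 0.0009, 0.0001, 0.0123, -0.0002]
[0.0005, -0.0, 0.0009, 0.0001, 0.0123, -0.0002]
[0.0005, -0.0, 0.0009, 0.0001, 0.0123, -0.0002]

[0.0003, 0.0, 0.0008, 0.0, 0.0106, 0.0]
[0.0003, 0.0, 0.0008, 0.0, 0.0106, 0.0]
[0.0003, 0.0, 0.0008, 0.0, 0.0106, 0.0]
[0.0003, 0.0, 0.0008, 0.0, 0.0106, 0.0]
[0.0003, 0.0, 0.0008, 0.0, 0.0106, 0.0]
[0.0003, 0.0, 0.0008, 0.0, 0.0106, 0.0]
[0.0003, 0.0, 0.0008, 0.0, 0.0106, 0.0]
[0.0003, 0.0, 0.0008, 0.0, 0.0106, 0.0]
[0.0002, 0.0, 0.0008, 0.0, 0.0106, 0.0]
[0.0002, 0.0, 0.0008, 0.0, 0.0106, 0.0]
[0.0002, 0.0, 0.0008, 0.0, 0.0106, 0.0]
[0.0002, 0.0, 0.0008, 0.0, 0.0106, 0.0]
```

Emit:
servo_tool(
  plan=[
    [58,0.0006,0,0.0009,0,0.0123,0],
    [58,0.0006,0,0.0009,0,0.0123,0],
    [58,0.0006,0,0.0009,0,0.0123,0],
    [58,0.0005,0,0.0009,0,0.0123,0],
    [58,0.0005,0,0.0009,0,0.0123,0],
    [58,0.0005,0,0.0009,0,0.0123,0],
    [58,0.0005,0,0.0009,0,0.0123,0],
    [58,0,0,0,0,0,0],
  ],
)

```text
time_s: 15.6
ee_pos: [0.6212, 0.0365, 0.0612]
eef_rot: [-3.142, -0.419, 0.065]
force: [0.4, -0.3, -2.2]
grip_width: 0.0625
grip_force: 35.0
```

```bash
python3 e.py
```

```text
[110.5  -0.2  21.1] [ 1.8e+02  8.0e+00 -1.0e-01] [ 0.4 -0.3 -2.2] 15.6
1 88 48 29.6 | 1 90 81 29.6 | 1 92 70 28.9 | 1 94 74 28.4 | 1 96 72 28.5 | 1 98 66 28.2 | 1 100 68 27.9 | 1 102 77 27.5 | 1 104 74 27.2 | 1 106 75 26.8 | 1 108 92 26.3 | 1 110 51 26.3 | 
-1 88 48 29.6 | -1 90 70 29.5 | -1 92 73 29.1 | -1 94 70 28.7 | -1 96 73 28.4 | -1 98 66 28.0 | -1 100 70 27.7 | -1 102 76 27.5 | -1 104 69 27.1 | -1 106 69 26.9 | -1 108 80 26.7 | -1 110 67 26.1 | 
tail 4 809 43.0 | tail 10 965 42.1 | tail 16 1002 41.1 | tail 22 996 40.1 | tail 28 1044 39.1 | tail 34 1047 38.2 | tail 40 1025 37.2 |
```

Emit:
servo_tool(
  plan=[
    [58,0.0003,0,0.0008,0,0.0106,0],
    [58,0.0003,0,0.0008,0,0.0106,0],
    [58,0.0003,0,0.0008,0,0.0106,0],
    [58,0.0003,0,0.0008,0,0.0106,0],
    [58,0.0003,0,0.0008,0,0.0106,0],
    [58,0.0003,0,0.0008,0,0.0106,0],
    [58,0.0003,0,0.0008,0,0.0106,0],
    [58,0.0003,0,0.0008,0,0.0106,0],
  ],
)

```text
time_s: 16.65
ee_pos: [0.6262, 0.0368, 0.0566]
eef_rot: [-3.142, -0.504, 0.065]
force: [1.0, -0.5, -1.7]
grip_width: 0.0632
grip_force: 35.0
```

Emit:
servo_tool(
  plan=[
    [58,0.0002,0,0.0008,0,0.0106,0],
    [58,0.0002,0,0.0008,0,0.0106,0],
    [58,0.0002,0,0.0008,0,0.0106,0],
    [58,0,0,0,0,0,0],
    [58,0,0,0,0,0,0],
    [58,0,0,0,0,0,0],
    [58,0,0,0,0,0,0],
    [58,0,0,0,0,0,0],
  ],
)

```text
time_s: 17.65
ee_pos: [0.6278, 0.0369, 0.0547]
eef_rot: [-3.142, -0.535, 0.065]
force: [-0.3, 0.4, -2.3]
grip_width: 0.0633
grip_force: 35.0
```

```bash
python3 e.py
```

```text
[111.2  -0.2  20.3] [ 1.8e+02  1.4e+00 -1.0e-01] [-0.3  0.4 -2.3] 17.65
1 88 17 26.6 | 1 90 70 26.4 | 1 92 65 26.4 | 1 94 70 26.4 | 1 96 71 26.4 | 1 98 69 26.3 | 1 100 67 26.3 | 1 102 71 26.1 | 1 104 81 26.2 | 1 106 67 26.2 | 1 108 67 26.0 | 1 110 66 25.8 | 
-1 90 65 26.7 | -1 92 71 26.6 | -1 94 71 26.5 | -1 96 77 26.6 | -1 98 68 26.5 | -1 100 68 26.3 | -1 102 76 26.3 | -1 104 72 26.1 | -1 106 66 26.1 | -1 108 75 25.8 | -1 110 78 25.9 | 
tail -2 82 29.7 | tail 4 938 30.0 | tail 10 953 29.7 | tail 16 975 29.5 | tail 22 987 29.2 | tail 28 1020 29.0 | tail 34 1048 28.8 | tail 40 1063 28.5 |
```

```bash
python3 - <<'E'
from plan import *
a,Ra=cardpose([.1114,0,.0198],0); rows(a,Ra,6)
E
```

```text
[0.0001, -0.0, 0.0004, 0.0001, 0.0039, -0.0002]
[0.0001, -0.0, 0.0004, 0.0001, 0.0039, -0.0002]
[0.0001, -0.0, 0.0004, 0.0001, 0.0039, -0.0002]
[0.0001, -0.0, 0.0004, 0.0001, 0.0039, -0.0002]
[0.0001, -0.0, 0.0004, 0.0001, 0.0039, -0.0002]
[0.0001, -0.0, 0.0004, 0.0001, 0.0039, -0.0002]
```

Emit:
servo_tool(
  plan=[
    [58,0.0001,0,0.0004,0,0.004,0],
    [58,0.0001,0,0.0004,0,0.004,0],
    [58,0.0001,0,0.0004,0,0.004,0],
    [58,0.0001,0,0.0004,0,0.004,0],
    [58,0.0001,0,0.0004,0,0.004,0],
    [58,0.0001,0,0.0004,0,0.004,0],
    [58,0,0,0,0,0,0],
    [58,0,0,0,0,0,0],
  ],
)

```text
time_s: 18.7
ee_pos: [0.6297, 0.037, 0.0531]
eef_rot: [3.142, -0.559, 0.065]
force: [0.8, 0.8, -0.4]
grip_width: 0.0629
grip_force: 35.0
```

```bash
python3 e.py
```

```text
[111.6  -0.2  19.7] [ 1.8e+02 -1.0e-01 -1.0e-01] [ 0.8  0.8 -0.4] 18.7
1 88 4 25.8 | 1 90 66 26.1 | 1 92 75 26.1 | 1 94 66 26.0 | 1 96 69 26.1 | 1 98 68 25.7 | 1 100 80 26.0 | 1 102 70 26.1 | 1 104 68 26.0 | 1 106 67 26.0 | 1 108 83 26.1 | 1 110 69 26.0 | 
-1 90 61 26.0 | -1 92 73 26.1 | -1 94 69 26.1 | -1 96 67 25.9 | -1 98 67 26.1 | -1 100 83 26.0 | -1 102 67 26.0 | -1 104 66 26.0 | -1 106 85 25.9 | -1 108 68 26.0 | -1 110 69 25.9 | -1 112 17 26.1 | 
tail -2 86 26.1 | tail 4 919 26.5 | tail 10 945 26.5 | tail 16 975 26.4 | tail 22 986 26.4 | tail 28 1019 26.3 | tail 34 1041 26.3 | tail 40 1064 26.3 |
```

Emit:
servo_tool(
  plan=[
    [69,0,0,0,0,0,0],
    [72,0,0,0,0,0,0],
    [76,0,0,0,0,0,0],
    [78,0,0,0,0,0,0],
    [78,0,0,0,0,0,0],
    [78,0,0,0,0,0,0],
    [78,0,0,0,0,0,0],
    [78,0,0,0,0,0,0],
  ],
  force=5,
)

```text
time_s: 19.75
ee_pos: [0.6296, 0.037, 0.053]
eef_rot: [-3.142, -0.559, 0.065]
force: [0.6, -0.1, 0.1]
grip_width: 0.0736
grip_force: 0.0
```

Emit:
servo_tool(
  plan=[
    [78,0,0,-0.004,0,0,0],
    [78,0,0,-0.008,0,0,0],
    [78,0,0,-0.015,0,0,0],
    [78,0,0,-0.02,0,0,0],
    [78,0,0,-0.02,0,0,0],
    [78,0,0,-0.02,0,0,0],
    [78,0,0,-0.01,0,0,0],
    [78,0,0,0,0,0,0],
  ],
)

```text
time_s: 20.75
ee_pos: [0.5784, 0.0336, 0.136]
eef_rot: [3.141, -0.56, 0.065]
force: [0.7, -0.6, -0.4]
grip_width: 0.0736
grip_force: 0.0
```

```bash
python3 e.py; python3 - <<'E'
from plan import *
s=shot('side'); c=dict(np.load('wrist.npz'))
a=cv2.resize(c['pixels'][:,:,::-1],(480,360)); b=cv2.resize(s['pixels'][170:300,280:400,::-1],(320,360))
cv2.imwrite('pics/fin.png',np.hstack([a,b]))
E
```

```text
[111.8  -0.2 117.3] [ 1.8e+02 -1.0e-01 -1.0e-01] [ 0.7 -0.6 -0.4] 20.75
1 90 31 26.4 | 1 92 31 26.0 | 1 94 24 26.2 | 1 96 31 26.0 | 1 98 33 26.0 | 1 100 33 26.1 | 1 102 24 25.9 | 1 104 31 26.3 | 1 106 33 25.8 | 1 108 33 25.9 | 1 110 22 25.6 | 
-1 90 23 25.9 | -1 92 33 25.8 | -1 94 26 25.8 | -1 96 29 25.9 | -1 98 33 25.8 | -1 100 33 26.0 | -1 102 32 25.9 | -1 104 23 25.9 | -1 106 33 25.6 | -1 108 33 26.0 | -1 110 27 25.7 | 
tail -2 182 25.9 | tail 4 439 26.0 | tail 10 447 26.0 | tail 16 447 26.0 | tail 22 459 26.0 | tail 28 470 26.0 | tail 34 460 26.0 | tail 40 500 26.0 |
```

View pics/fin.png

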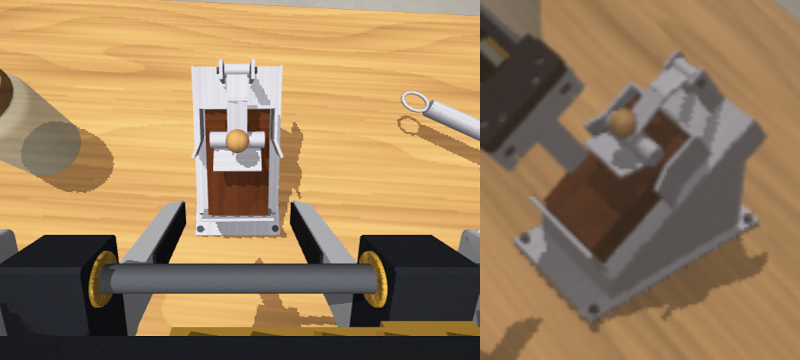

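The picture shows the card lying flat on the pile (238,180), behind the ledge (row 217) and under the foot bar (238,140). Its top is at 26.0 mm all along and the gripper is clear, so I'm handing in.

```bash
python3 -c "
from station import ctrl
print(ctrl.hand_in())"
```

```text
the job is handed in; nothing more can be done
None
```

The card is filed: it lies flat on the pile under the hold-down arm and behind the front ledge; the gripper was clear of it, and I handed the job in at about 21 s of the 51 s allowed (no verdict was shown).

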